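# Find the loose bolt on the potter's wheel

## Robot

A 6-joint arm with a two-finger parallel gripper is mounted at the origin on the work surface. World frame = base frame: x ahead of the robot, y to its left, z up, the work surface at z = 0. Lengths are in m, angles in rad, forces in N, time in s.
With the tool pointing down it reaches from about 0.25 to 0.725 m from the base axis. Payload 4 kg.
Tool frame: the origin (TCP) lies midway between the tips of the shut fingers; the grasp point (between the pads) lies bot.tcp_to_grasp behind it (bot.tcp_to_grasp is the distance from the TCP to the grasp point, in m); z points along the fingers, y is the line along which they close (so a half turn about z gives the same grasp; the last joint's range is limited). The gripper opens to 85 mm and grips with 20 to 120 N. Pads are 22 mm wide; open, the fingers measure 114 mm over their backs; the gripper's body (76 mm by 85 mm) begins 54 mm behind the grasp point. The pads swing forward as they close: fully open they stand 13 mm farther back than shut.
Start: joints at [-1.162, 0.241, 0.005, 1.335, 0, 1.571], TCP at [0.199, -0.459, 0.231] pointing down, gripper open.
Joint ranges: [-2.72, 2.72], [-1.05, 1.87], [-1.09, 1.28], [-1.99, 2.15], [-1.42, 1.44], [-3.14, 3.14]. Speed limits (rad/s): [2.79, 2.79, 3.14, 3.14, 3.14, 3.14].

## Interface

Orientations are given as a unit quaternion [x, y, z, w].
In Python, from workcell import readout, camera, bot gives the robot as it stands. The module is installed in compiled form; this text tells all that it offers.
- The arm moves only by the tool jog_arm, never from a script. Its argument "motion" is a list of rows, each an object of numbers: "x", "y", "z": the shift along the tool's x, y, z in mm; "spin": the turn about the tool's z in degrees; "fingers": the closure, from -1 (fully open) to 1 (shut). A call has 1 to 8 rows; each row is the pose to reach, as a shift and turn from the pose commanded when the call began, along the tool's axes at that moment; what a row does not reach only later rows make up. A row lasts 1/8 s, in which the tool goes at most 62.5 mm and 10.7 degrees, less where a joint would pass 70% of its speed; a pose out of reach is approached as far as the arm can. A call with a gripper value outside its range is refused whole. The fingers move at their own pace and stop on an object; the grip force is fixed at half the most. Time passes only in rows, so rows that repeat a pose let the fingers close. It gives the time, the measured TCP pose, the force, the opening and the grip force at its end, in the units of the state.
- readout.get_obs(): the state, without advancing time (a new reading comes with each control period).
- camera(name): name is "scene" or "top" or "wrist"; returns a dict with "pixels" (400x640x3 uint8, red, green, blue), "K" (3x3 intrinsics, pixels), "dist" ([k1, k2, p1, p2, k3] as OpenCV has them; the pictures are not rectified), "rvec" (rotation vector, rad) and "tvec" (3), from world to camera coordinates, as OpenCV has them. Camera axes: x right, y down, z forward; pixel columns grow to the right and rows downward; lengths in m; the calibration is good to about 2 mm. A picture is of the moment at which its call begins. There is no depth.
- bot.job_done(): hands the job in; it is judged then, once.
The state is a dict: "clock": time; "joint_pos": joint angles; "joint_vel": joint speeds; "tau": joint torques, N m; "eef_pos": TCP position; "tool_rot": TCP orientation; "ft_force": force on the tool from outside, world axes, zero at the start; "ft_torque": the same for the moment, N m; "grip_width": finger opening in m; "grasp_force": force on a finger pad.
Only numpy, scipy, OpenCV 4.12 (cv2) and the standard library are available. Lean on these libraries where they do the work, as an engineer would, in place of code of your own. Each camera call takes 0.05 s, during which the arm holds its last target. There are 200 camera calls.

## Task

Turn the selector on the wheel's control box clockwise to the long mark, so that the drive is locked out. Then tap the capped bolts on the wheel's foot plate from above until you find the loose one, the one that gives way, and lift its hinged cap by the barrel at the end of its rod to at least 45 degrees, leaving the other caps shut and the things around where they are. Finish while still holding that cap open: it springs shut if let go.

Things in the scene. Friction and masses are not known exactly. Their poses are not given: they have to be found in the camera images.
- selector_grip (a point): point on the axis of the selector knob, 70 mm above the bench: a black bar 46 mm long, 14 mm thick, rising from a 50 mm disc (top at 50 mm) to 82 mm above the bench, on a grey box 130 x 110 mm, 40 mm tall. This frame turns with the knob: z up, x along the bar; the white pointer line is on the -x half of the bar.
- selector (a joint): angle of the selector, rad, growing clockwise seen from above, 0 to 2.0. It clicks into 0, 0.5, 1.0, 1.5 and 2.0, each with a dark mark beside the knob; the long wide mark is at 1.5. It starts near 0 or 0.5. White pointer line at the long mark = 1.5. It takes about 0.1 N m to turn and stays where it clicks in.
- foot: the wheel's grey foot plate, 12 mm thick, 90 mm along x, 330 mm along y (the row of three bolt places, 115 mm apart); the wheel (230 mm across, 89 mm tall) stands 270 mm behind it in +x. Origin at the underside below the middle bolt; z up, x away from the robot. One bolt of three is loose, in any place, and looks like the others.
- place_left (a point): centre of the flat top of the closed cap at the left (+y) place, axes as foot; fixed to the foot. Cap: metal disc 40 mm across, 10 thick, top 46 mm above the bench, hinged on its far side: hinge axis along y at x = +27, z = -8 mm from here. Tapped on top, a firm bolt does not give; the loose one sinks 6 mm (starts at 3 N, fully down at 5 N) and springs back.
- place_middle (a point): the same point of the middle cap, an equal one. From each cap an 8 mm rod sticks out toward the robot and ends in a cross barrel, the lifting grip, 16 mm long along y and 12 mm thick; with the cap shut its centre is at x = -56, z = -4 mm from this point, 42 mm above the bench, 30 mm above the foot plate, free on both sides.
- place_right (a point): the same point of the cap at the right (-y) place, an equal cap with the same rod and barrel.
- loose_bolt (a joint): how far the loose bolt is pressed down, m: 0 at rest, 0.006 fully down. Which place it is in is not told.
- loose_cap (a joint): opening angle of the loose bolt's cap, rad: 0 shut, at most 1.3; a spring and its weight pull it shut (1 to 2 N at the barrel).
- firm1_cap (a joint): opening angle of the cap of one of the two firm bolts, rad, 0 shut. Which place it is in is not told.
- firm2_cap (a joint): opening angle of the cap of the other firm bolt, rad, 0 shut. Which place it is in is not told.
- clay_bottle: grey-brown ribbed clay bottle, 84 mm across, 168 mm tall; origin under its centre. A bystander.
- brush: flat paint brush with a wooden handle, about 200 mm long, lying on the bench beyond the control box. A bystander.
- glaze_jar: glaze jar with a white lid, 64 mm across, 85 mm tall; origin under its centre. A bystander.
- slip_bowl: small terracotta bowl, 100 mm across, 45 mm tall; origin under its centre. A bystander.
Mind the look-alikes: they are no part of the job. Of the things like the part that bears selector_grip, leave any that is blue; of the rest the smaller one is meant.

How it is judged:
On the way, in this order (a step that is already met when the one before it is completed fails the run):
1. the selector is turned to the long mark (value of joint selector between 1.35 and 1.65 rad), for 0.2 s.
2. the loose bolt is found: tapped so that it gives way (value of joint loose_bolt above 0.004 m), for 0.02 s.
At the end, for the whole second after the job is handed in: The loose bolt's cap is held still by the fingers at 0.7 rad (40 degrees) or more, the selector is within 0.15 rad of the long mark (1.5), and the two other caps are shut (under 0.1 rad) (all of step 1 and value of joint loose_cap above 0.7 rad and contact force between the fingers and anything else above 0.4 N and velocity of joint loose_cap between -0.15 and 0.15 rad/s and value of joint each of firm1_cap, firm2_cap below 0.1 rad); the arm keeps its last pose, push and grip.
It fails at once if the cap of a firm bolt is opened (over 0.3 rad) (value of joint any of firm1_cap, firm2_cap above 0.3 rad).
It fails at once if a bystander is moved more than 30 mm (distance of any of clay_bottle, brush, glaze_jar, slip_bowl from where it was at the start of the episode above 0.03 m).
It also fails if it takes over 59 s, if anything falls off the work surface, if the arm or the gripper's body presses on something with over 40 N, if the wrist force passes 120 N, or if a joint passes its speed limit or range.

## Working session

There is one attempt and no reset: what is moved stays moved. The work goes in short steps, Python scripts to look and compute and a tool call to move; the robot and the scene stay as the last step left them, time stands still between calls to the robot, and variables do not carry over. Pictures are saved under pics/ and viewed, at most 10 in all, crops included, and the job is handed in when it is done.

Besides the shell and the picture viewer there is one more tool, called after "Request:" by a JSON object that holds its "api" and its "payload". jog_arm: Moves the arm, as the interface text tells. Its arguments: {"type":"object","properties":{"motion":{"type":"array"}},"required":["motion"]}

```bash
mkdir -p pics; cat > h.py <<'E'
import numpy as np,cv2
from workcell import readout,camera,bot
def snap(n,f=None):
    c=camera(n); np.savez(f'{f or n}.npz',**c)
    if f: cv2.imwrite(f'pics/{f}.png',c['pixels'][:,:,::-1])
    return c
def ray(c,uv,z):
    uv=np.array(uv,float).reshape(-1,1,2)
    p=cv2.undistortPoints(uv,c['K'],c['dist']).reshape(-1,2)
    R=cv2.Rodrigues(c['rvec'])[0];C=-R.T@np.ravel(c['tvec'])
    d=np.c_[p,np.ones(len(p))]@R
    return C+d*((z-C[2])/d[:,2])[:,None]
def proj(c,P): return cv2.projectPoints(np.array(P,float).reshape(-1,1,3),c['rvec'],c['tvec'],c['K'],c['dist'])[0].reshape(-1,2)
E
python3 - <<'E'
from h import *
snap('top','top1');snap('scene','scene1')
o=readout.get_obs();print(o['clock'],o['eef_pos'],o['tool_rot'],o['ft_force'],bot.tcp_to_grasp)
E
```

```text
0.1 [ 0.19853278 -0.45827215  0.23050143] [ 9.79189645e-01  2.02945148e-01 -1.64204077e-04 -9.37291540e-04] [0.02284542 0.52672468 0.3510249 ] 0.0187
```

View pics/top1.png

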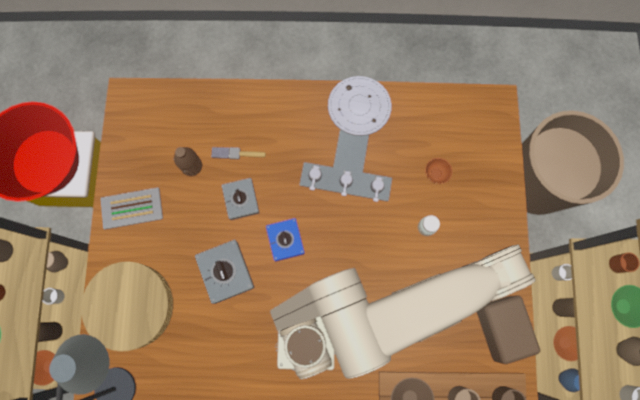

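View pics/scene1.png

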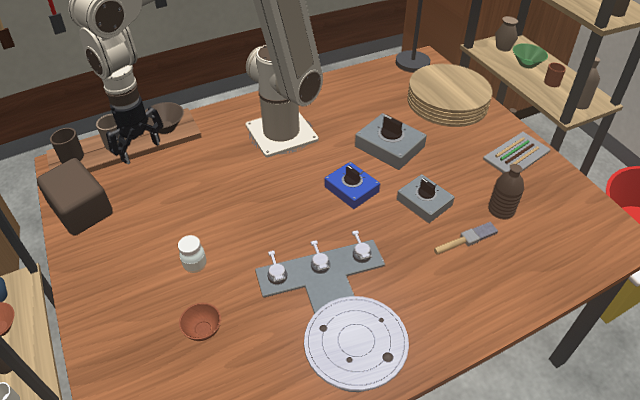

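Candidates for the selector box in the top view are small grey (240,198), large grey (223,271) and blue (285,240). I choose the small grey one at (240,198), and the foot with three caps is at (346,182). Next I check a close crop and measure.

```bash
python3 - <<'E'
from h import *
c=dict(np.load('top1.npz'));im=c['pixels']
a=cv2.resize(im[170:228,208:273],None,fx=8,fy=8,interpolation=cv2.INTER_CUBIC)
b=cv2.resize(im[155:213,295:400],None,fx=5,fy=5,interpolation=cv2.INTER_CUBIC)
s=dict(np.load('scene1.npz'))['pixels'][170:225,390:460]
s=cv2.resize(s,None,fx=5,fy=5,interpolation=cv2.INTER_CUBIC)
# stack a + (b)
H=a.shape[0];cv2.imwrite('pics/crop1.png',np.hstack([cv2.resize(a,None,fx=.9,fy=.9),np.zeros((int(round(H*.9)),4,3),np.uint8),cv2.copyMakeBorder(s,0,int(round(H*.9))-s.shape[0],0,0,cv2.BORDER_CONSTANT)])[:,:800,::-1])
cv2.imwrite('pics/crop2.png',b[:,:,::-1])
# box
roi=im[170:228,208:273].astype(int)
m=(abs(roi[...,0]-roi[...,2])<25).astype(np.uint8)
n,l,st,ce=cv2.connectedComponentsWithStats(m);i=1+np.argmax(st[1:,4])
cn=cv2.findContours((l==i).astype(np.uint8),0,2)[0];cn=max(cn,key=cv2.contourArea)
r=cv2.minAreaRect(cn);bx=cv2.boxPoints(r)+[208,170];print(r,ray(c,bx,.04))
print('box ctr',ray(c,[bx.mean(0)],.04))
dk=(im[170:228,208:273].max(2)<50);ys,xs=np.nonzero(dk);print(len(xs),xs.mean()+208,ys.mean()+170)
print('knob guess',ray(c,[[240,198]],.05))
print('caps',ray(c,[[315.5,174],[347,177],[378.5,181.5]],.046))
E
```

```text
((31.747188568115234, 28.404495239257812), (35.602752685546875, 30.50594139099121), 77.00537872314453) [[0.5364187  0.315408   0.04      ]
 [0.5640687  0.20919976 0.04      ]
 [0.43706659 0.17475114 0.04      ]
 [0.41005733 0.2793591  0.04      ]]
box ctr [[0.48638981 0.24454868 0.04      ]]
0 nan nan
knob guess [[0.48561916 0.2421867  0.05      ]]
caps [[ 0.58061632 -0.02470562  0.046     ]
 [ 0.57177917 -0.13807528  0.046     ]
 [ 0.55744863 -0.25123342  0.046     ]]<stdin>:17: RuntimeWarning: Mean of empty slice.
  ret = ret.dtype.type(ret / rcount)
```

View pics/crop1.png

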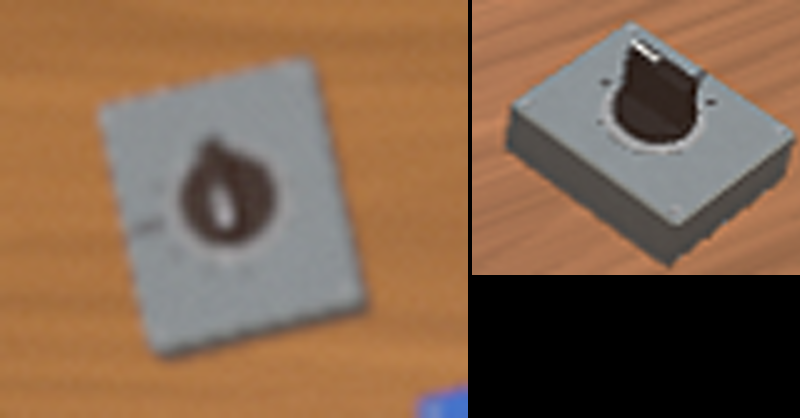

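View pics/crop2.png

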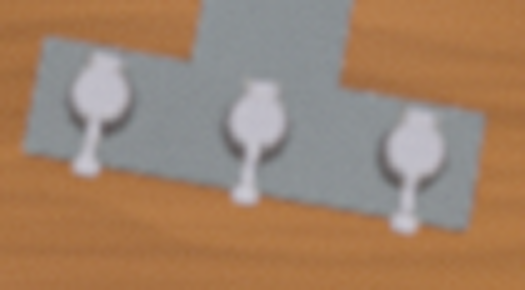

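The top crop shows the knob disc at about (239.7,197.4) with the white pointer end down. The long mark is to the left at about (228.5,201), roughly 85° clockwise, so the start is near 0. The box measures 131 x 109 mm, which matches the description. I move over the knob while spinning toward the low-q6 side.

Request:
{"api": "jog_arm", "payload": {"motion": [{"x": 38, "y": -38, "z": 0, "spin": -10.5, "fingers": -1}, {"x": 77, "y": -76, "z": 0, "spin": -21, "fingers": -1}, {"x": 116, "y": -113, "z": 0, "spin": -32, "fingers": -1}, {"x": 155, "y": -151, "z": 0, "spin": -42, "fingers": -1}, {"x": 194, "y": -189, "z": 0, "spin": -53, "fingers": -1}, {"x": 232, "y": -227, "z": 0, "spin": -64, "fingers": -1}, {"x": 271, "y": -265, "z": 0, "spin": -74, "fingers": -1}, {"x": 310, "y": -302, "z": 0, "spin": -85, "fingers": -1}]}}

```text
clock: 1.1
eef_pos: [0.3633, -0.0567, 0.2312]
tool_rot: [0.584, 0.812, -0.0, 0.0]
ft_force: [0.8, -0.5, 0.6]
grip_width: 0.0856
grasp_force: 0.0
```

```bash
cat >> h.py <<'E'
from scipy.spatial.transform import Rotation as Ro
def state():
    o=readout.get_obs();R=Ro.from_quat(o['tool_rot']).as_matrix()
    print('t %.2f'%o['clock'],'p',np.round(o['eef_pos'],4),'yaw %.1f'%np.degrees(np.arctan2(R[1,0],R[0,0])),'q',np.round(o['joint_pos'],3),'F',np.round(o['ft_force'],2),'w %.4f g %.1f'%(o['grip_width'],o['grasp_force']))
    return o,R
def rel(p,yaw=None):
    o,R=state();print('shift mm',np.round(R.T@(np.array(p)-o['eef_pos'])*1000,1),end=' ')
    if yaw is not None: print('spin',round((np.degrees(np.arctan2(R[1,0],R[0,0]))-yaw+180)%360-180,1))
    else: print()
E
python3 -c "
from h import *
rel([.486,.242,.2],193)"
```

```text
t 1.10 p [ 0.3633 -0.0567  0.2312] yaw 108.5 q [-0.155 -0.023 -0.296  1.298 -0.     1.093] F [ 0.79 -0.53  0.6 ] w 0.0856 g 0.0
shift mm [244.3 211.2  31.2] spin -84.5
```

Request:
{"api": "jog_arm", "payload": {"motion": [{"x": 38, "y": 33, "z": 0, "spin": -10.5, "fingers": -1}, {"x": 76, "y": 66, "z": 0, "spin": -21, "fingers": -1}, {"x": 114, "y": 99, "z": 0, "spin": -32, "fingers": -1}, {"x": 152, "y": 132, "z": 0, "spin": -42, "fingers": -1}, {"x": 190, "y": 164, "z": 0, "spin": -53, "fingers": -1}, {"x": 220, "y": 190, "z": 0, "spin": -63.5, "fingers": -1}, {"x": 240, "y": 208, "z": 10, "spin": -74, "fingers": -1}, {"x": 244, "y": 211, "z": 10, "spin": -84.5, "fingers": -1}]}}

```text
clock: 2.1
eef_pos: [0.4872, 0.2406, 0.2194]
tool_rot: [-0.114, 0.993, -0.0, -0.001]
ft_force: [0.1, -0.5, 0.1]
grip_width: 0.0853
grasp_force: 0.0
```

```bash
python3 - <<'E'
from h import *
state();c=snap('wrist','w1');snap('top','top2')
print(proj(c,[[.486,.242,.082],[.486,.242,.05]]), c['K'])
E
```

```text
t 2.10 p [0.4872 0.2406 0.2194] yaw -166.9 q [0.459 0.334 0.102 1.341 0.    0.229] F [ 0.12 -0.49  0.14] w 0.0853 g 0.0
[[323.31889434 183.1985235 ]
 [323.22107871 175.28544358]] [[349.5423916    0.         321.93552035]
 [  0.         349.5423916  196.67480133]
 [  0.           0.           1.        ]]
```

View pics/w1.png

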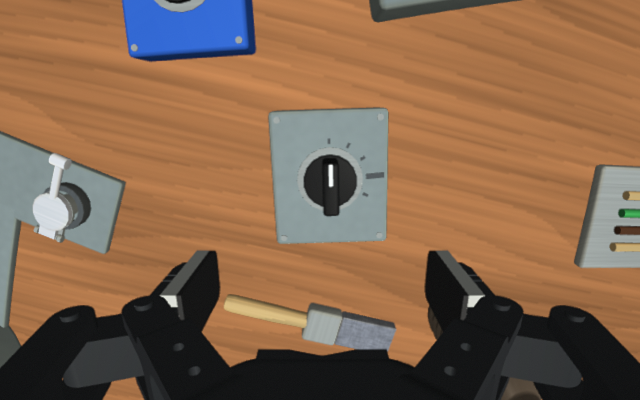

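The wrist view shows the pointer up toward the first mark (329,141), so it is at position 0. The bar centre is about (331,187), the long mark is at (375,175), and the left cap's barrel is at (60,160).

```bash
python3 - <<'E'
from h import *
c=dict(np.load('w1.npz'));im=c['pixels']
g=im[140:230,290:375].astype(int)
m=(g.max(2)<62).astype(np.uint8)
cn=max(cv2.findContours(m,0,2)[0],key=cv2.contourArea);(x,y),r=cv2.minEnclosingCircle(cn);print('dark',x+290,y+140,r,cv2.boundingRect(cn))
w=(g.min(2)>190);ys,xs=np.nonzero(w);w2=np.c_[xs+290,ys+140];w2=w2[(abs(w2[:,0]-331)<8)&(w2[:,1]<195)]
print(len(w2),w2.min(0),w2.max(0)); vx=cv2.fitLine(w2.astype(np.float32),2,0,.01,.01).ravel();print(vx)
P=ray(c,[[331,157.5],[330.7,187],[330.5,217]],.082);print(P)
a=ray(c,[vx[2:]-vx[:2]*10,vx[2:]+vx[:2]*10],.082);d=a[1]-a[0];print('line yaw',np.degrees(np.arctan2(d[1],d[0])))
print('disc',ray(c,[[330.5,178.5]],.05))
lm=ray(c,[[375,175.5]],.04)[0];k=ray(c,[[330.5,178.5]],.05)[0];d=lm-k;print('mark yaw',np.degrees(np.arctan2(d[1],d[0])))
print('barrelL',ray(c,[[60,160]],.042),'capL',ray(c,[[52,210]],.046))
rel([.486,.240,.056],-166)
E
```

```text
dark 330.2741928100586 185.09677505493164 30.274446487426758 (14, 15, 52, 61)
83 [329 165] [332 185]
[5.2780425e-03 9.9998605e-01 3.3048193e+02 1.7512048e+02]
[[0.46384575 0.24316282 0.082     ]
 [0.48774245 0.2486705  0.082     ]
 [0.51314127 0.25462365 0.082     ]]
line yaw 13.834339492169624
disc [[0.48739756 0.2491627  0.05      ]]
mark yaw 104.21060074973796
barrelL [[ 0.53014334 -0.00936914  0.042     ]] capL [[ 0.5819481  -0.01346646  0.046     ]]
t 2.20 p [0.4872 0.2398 0.2201] yaw -167.3 q [0.457 0.333 0.101 1.342 0.    0.235] F [ 0.29 -0.15  0.23] w 0.0855 g 0.0
shift mm [  0.8   0.5 164.1] spin -1.3
```

```bash
python3 - <<'E'
from h import *
c=dict(np.load('scene1.npz'));print(ray(c,[[426.6,192.4]],.05))
# box top corners in scene crop px
q=np.array([[632,22],[797,135],[678,225],[512,105]],float);q=(q-[472,0])/5+[390,170]
P=ray(c,q,.04);print(P,P.mean(0))
t=dict(np.load('top1.npz'));print(ray(t,[[239.7,197.4]],.05))
rel([.4875,.247,.11],-166.2)
E
```

```text
[[0.49358157 0.24407332 0.05      ]]
[[0.41606138 0.28189802 0.04      ]
 [0.53878861 0.31525628 0.04      ]
 [0.56590655 0.2121547  0.04      ]
 [0.44371582 0.17881672 0.04      ]] [0.49111809 0.24703143 0.04      ]
[[0.48778654 0.2433693  0.05      ]]
t 2.20 p [0.4872 0.2398 0.2201] yaw -167.3 q [0.457 0.333 0.101 1.342 0.    0.235] F [ 0.29 -0.15  0.23] w 0.0855 g 0.0
shift mm [ -2.1   7.  110.1] spin -1.1
```

Request:
{"api": "jog_arm", "payload": {"motion": [{"x": -2, "y": 6, "z": 50, "spin": -1, "fingers": -1}, {"x": -2, "y": 6, "z": 100, "spin": -1, "fingers": -0.5}, {"x": -2, "y": 6, "z": 140, "spin": -1, "fingers": -0.2}, {"x": -2, "y": 6, "z": 163, "spin": -1, "fingers": 0.2}, {"x": -2, "y": 6, "z": 163, "spin": -1, "fingers": 0.4}, {"x": -2, "y": 6, "z": 163, "spin": -1, "fingers": 1}, {"x": -2, "y": 6, "z": 163, "spin": -1, "fingers": 1}, {"x": -2, "y": 6, "z": 163, "spin": -1, "fingers": 1}]}}

```text
clock: 3.2
eef_pos: [0.4871, 0.2476, 0.0586]
tool_rot: [-0.119, 0.993, 0.002, -0.001]
ft_force: [-2.4, 6.7, -8.7]
grip_width: 0.0128
grasp_force: 59.4
```

```bash
python3 -c "
from h import *
state()"
```

```text
t 3.20 p [0.4871 0.2476 0.0586] yaw -166.3 q [ 0.467  0.465 -0.146  0.959  0.005  0.229] F [-2.38  6.68 -8.73] w 0.0128 g 59.4
```

Request:
{"api": "jog_arm", "payload": {"motion": [{"y": 1, "spin": 10.5, "fingers": 1}, {"y": 1, "spin": 21, "fingers": 1}, {"y": 1, "spin": 32, "fingers": 1}, {"y": 1, "spin": 42.5, "fingers": 1}, {"y": 1, "spin": 53, "fingers": 1}, {"y": 1, "spin": 64, "fingers": 1}, {"y": 1, "spin": 74.5, "fingers": 1}, {"y": 1, "spin": 85, "fingers": 1}]}}

```text
validation failed for argument at $.mo...
```

Request:
{"api": "jog_arm", "payload": {"motion": [{"spin": 2, "fingers": 1}, {"spin": 2, "fingers": 1}, {"spin": 2, "fingers": 1}]}}

```text
validation failed for argument at $.mo...
```

```bash
python3 -c "
from h import *
state();print(readout.get_obs()['ft_torque'])"
```

```text
t 3.20 p [0.4871 0.2476 0.0586] yaw -166.3 q [ 0.467  0.465 -0.146  0.959  0.005  0.229] F [-2.38  6.68 -8.73] w 0.0128 g 59.4
[ 1.2573226   0.45181658 -0.00787581]
```

All five keys seem to be required.

Request:
{"api": "jog_arm", "payload": {"motion": [{"x": 0, "y": 1, "z": 0, "spin": 10.5, "fingers": 1}, {"x": 0, "y": 1, "z": 0, "spin": 21, "fingers": 1}, {"x": 0, "y": 1, "z": 0, "spin": 32, "fingers": 1}, {"x": 0, "y": 1, "z": 0, "spin": 42.5, "fingers": 1}, {"x": 0, "y": 1, "z": 0, "spin": 53, "fingers": 1}, {"x": 0, "y": 1, "z": 0, "spin": 64, "fingers": 1}, {"x": 0, "y": 1, "z": 0, "spin": 74.5, "fingers": 1}, {"x": 0, "y": 1, "z": 0, "spin": 85, "fingers": 1}]}}

```text
clock: 4.2
eef_pos: [0.4887, 0.251, 0.0586]
tool_rot: [0.585, 0.811, 0.004, -0.002]
ft_force: [3.5, 13.0, -15.8]
grip_width: 0.0129
grasp_force: 58.5
```

Request:
{"api": "jog_arm", "payload": {"motion": [{"x": 0, "y": 0, "z": 0, "spin": 2, "fingers": 1}, {"x": 0, "y": 0, "z": 0, "spin": 2, "fingers": 1}, {"x": 0, "y": 0, "z": 0, "spin": 2, "fingers": 1}]}}

```text
clock: 4.58
eef_pos: [0.4888, 0.251, 0.0587]
tool_rot: [0.597, 0.803, 0.004, -0.002]
ft_force: [2.5, 12.4, -14.8]
grip_width: 0.0127
grasp_force: 58.6
```

```bash
python3 -c "
from h import *
state();print(readout.get_obs()['ft_torque'])"
```

```text
t 4.58 p [0.4888 0.251  0.0587] yaw 106.8 q [ 0.47   0.467 -0.143  0.956  0.008  1.749] F [  2.52  12.38 -14.83] w 0.0127 g 58.6
[ 2.48636087 -0.30689955  0.07849304]
```

Request:
{"api": "jog_arm", "payload": {"motion": [{"x": 0, "y": 0, "z": 0, "spin": 0, "fingers": 0.4}, {"x": 0, "y": 0, "z": 0, "spin": 0, "fingers": 0}, {"x": 0, "y": 0, "z": 0, "spin": 0, "fingers": -0.4}, {"x": 0, "y": 0, "z": -40, "spin": 0, "fingers": -0.5}, {"x": 0, "y": 0, "z": -90, "spin": 0, "fingers": -0.5}, {"x": 0, "y": 0, "z": -140, "spin": 0, "fingers": -0.5}, {"x": 0, "y": 0, "z": -140, "spin": 0, "fingers": -0.5}]}}

```text
clock: 5.45
eef_pos: [0.4909, 0.2475, 0.2039]
tool_rot: [0.597, 0.802, 0.005, 0.003]
ft_force: [0.1, 0.3, 0.0]
grip_width: 0.0642
grasp_force: 0.0
```

```bash
python3 - <<'E'
from h import *
state();c=snap('wrist','w2')
print(proj(c,[[.488,.248,.082],[.58,-.02,.046],[.571,-.135,.046]]))
E
```

```text
t 5.45 p [0.4909 0.2475 0.2039] yaw 106.6 q [ 0.467  0.343  0.074  1.29  -0.     1.748] F [0.06 0.34 0.02] w 0.0642 g 0.0
[[315.50298812 188.75523304]
 [327.13509241 423.84922443]
 [293.29862422 486.38909686]]
```

View pics/w2.png

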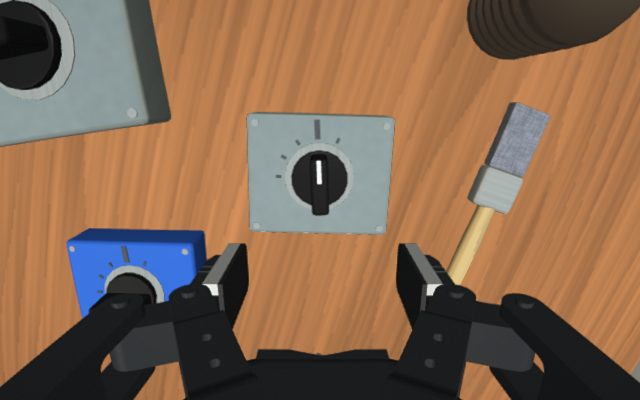

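The pointer line at (319,172) points at the long mark (318,128), so the selector is set. Next is the foot.

```bash
python3 -c "
from h import *
rel([.53,-.135,.23],174.2)"
```

```text
t 5.50 p [0.4895 0.2468 0.2011] yaw 106.6 q [ 0.467  0.345  0.07   1.289 -0.     1.748] F [ 0.49  0.25 -0.52] w 0.0640 g 0.0
shift mm [-377.4  -70.2  -29.6] spin -67.6
```

Request:
{"api": "jog_arm", "payload": {"motion": [{"x": -50, "y": -9, "z": -29, "spin": -10, "fingers": 1}, {"x": -100, "y": -19, "z": -29, "spin": -20, "fingers": 1}, {"x": -150, "y": -28, "z": -29, "spin": -30, "fingers": 1}, {"x": -200, "y": -37, "z": -29, "spin": -40, "fingers": 1}, {"x": -250, "y": -47, "z": -29, "spin": -50, "fingers": 1}, {"x": -300, "y": -56, "z": -29, "spin": -60, "fingers": 1}, {"x": -350, "y": -65, "z": -29, "spin": -67.5, "fingers": 1}, {"x": -377, "y": -70, "z": -29, "spin": -67.5, "fingers": 1}]}}

```text
clock: 6.5
eef_pos: [0.5279, -0.1373, 0.2255]
tool_rot: [0.052, 0.999, 0.0, -0.002]
ft_force: [0.7, -0.4, -0.1]
grip_width: -0.0
grasp_force: 0.0
```

Request:
{"api": "jog_arm", "payload": {"motion": [{"x": 0, "y": 0, "z": 0, "spin": 0, "fingers": 1}]}}

```text
clock: 6.62
eef_pos: [0.528, -0.1367, 0.2255]
tool_rot: [0.053, 0.999, 0.0, -0.002]
ft_force: [-0.5, -0.5, 0.6]
grip_width: 0.0003
grasp_force: 0.0
```

```bash
python3 - <<'E'
from h import *
state();c=snap('wrist','w3')
E
```

```text
t 6.62 p [ 0.528  -0.1367  0.2255] yaw 173.9 q [-0.253  0.336  0.12   1.358 -0.    -0.147] F [-0.52 -0.47  0.57] w 0.0003 g 0.0
```

View pics/w3.png

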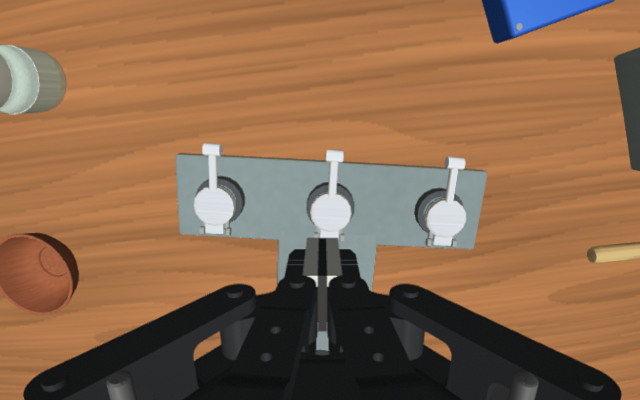

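The wrist view shows the caps at (214,206), (331,210) and (445,217), and the barrels at (211,150), (335,156) and (456,163).

```bash
python3 - <<'E'
from h import *
c=dict(np.load('w3.npz'));im=c['pixels']
m=(im[130:260,170:500].min(2)>185).astype(np.uint8)
n,l,st,ce=cv2.connectedComponentsWithStats(m)
for i in range(1,n):
    if st[i,4]>150: print(st[i],ce[i]+[170,130])
capR,capM,capL=ray(c,[[214,206],[331,210.5],[445,217]],.046)
b=ray(c,[[211,150],[335,156],[456,163]],.042)
print(capR,capM,capL,b,sep='\n')
d=capL-capR;print('len',np.linalg.norm(d),'yaw',np.degrees(np.arctan2(-d[0],d[1])))
d=b[2]-b[0];print('len',np.linalg.norm(d),'yaw',np.degrees(np.arctan2(-d[0],d[1])))
t=dict(np.load('top1.npz'));y=np.array([[101,93],[255,120],[413,148]])/5+[295,155]
print(ray(t,y,.046))
yb=np.array([[86,166],[246,195],[405,222]])/5+[295,155];print(ray(t,yb,.042))
E
```

```text
[  24   14   40   90 1725] [212.99304348 197.84405797]
[ 141   20   40   88 1699] [331.08122425 203.54031783]
[ 257   28   39   88 1630] [447.61472393 210.58404908]
[ 0.54809317 -0.24326996  0.046     ]
[ 0.56446641 -0.13082865  0.046     ]
[ 0.58300583 -0.02014725  0.046     ]
[[ 0.494521   -0.23741214  0.042     ]
 [ 0.51274013 -0.12183591  0.042     ]
 [ 0.53115218 -0.00743283  0.042     ]]
len 0.2258376430909608 yaw -8.893125800763276
len 0.23287834621119283 yaw -9.050069400531276
[[ 0.58208743 -0.0235989   0.046     ]
 [ 0.56426467 -0.13451801  0.046     ]
 [ 0.54589236 -0.24789699  0.046     ]]
[[ 0.52873079 -0.01387402  0.042     ]
 [ 0.5097325  -0.12864465  0.042     ]
 [ 0.49229569 -0.24226056  0.042     ]]
```

```bash
python3 -c "
from h import *
rel([.566,-.131,.040],171)"
```

```text
t 6.67 p [ 0.528  -0.1354  0.2257] yaw 174.0 q [-0.251  0.335  0.12   1.358  0.    -0.147] F [-0.23  1.31  0.81] w -0.0005 g 0.0
shift mm [-38.    8.1 185.6] spin 3.0
```

Request:
{"api": "jog_arm", "payload": {"motion": [{"x": -38, "y": 8, "z": 50, "spin": 3, "fingers": 1}, {"x": -38, "y": 8, "z": 110, "spin": 3, "fingers": 1}, {"x": -38, "y": 8, "z": 160, "spin": 3, "fingers": 1}, {"x": -38, "y": 8, "z": 172, "spin": 3, "fingers": 1}, {"x": -38, "y": 8, "z": 177, "spin": 3, "fingers": 1}, {"x": -38, "y": 8, "z": 180, "spin": 3, "fingers": 1}, {"x": -38, "y": 8, "z": 183, "spin": 3, "fingers": 1}, {"x": -38, "y": 8, "z": 183, "spin": 3, "fingers": 1}]}}

```text
clock: 7.68
eef_pos: [0.5691, -0.131, 0.046]
tool_rot: [0.077, 0.997, -0.0, 0.002]
ft_force: [0.9, -0.6, 3.4]
grip_width: -0.0004
grasp_force: 1.5
```

```bash
python3 -c "
from h import *
rel([.566,-.131,.038],171)"
```

```text
t 7.67 p [ 0.5691 -0.131   0.046 ] yaw 171.2 q [-0.226  0.541 -0.054  0.972  0.    -0.072] F [ 0.86 -0.56  3.39] w -0.0004 g 1.5
shift mm [ 3.1 -0.5  8. ] spin 0.2
```

Request:
{"api": "jog_arm", "payload": {"motion": [{"x": 0, "y": 0, "z": 2, "spin": 0, "fingers": 1}, {"x": 0, "y": 0, "z": 4, "spin": 0, "fingers": 1}, {"x": 0, "y": 0, "z": 4, "spin": 0, "fingers": 1}]}}

```text
clock: 8.05
eef_pos: [0.569, -0.131, 0.041]
tool_rot: [0.077, 0.997, -0.0, 0.001]
ft_force: [2.3, -0.0, 3.7]
grip_width: -0.0003
grasp_force: 2.2
```

Request:
{"api": "jog_arm", "payload": {"motion": [{"x": 0, "y": 0, "z": 2, "spin": 0, "fingers": 1}, {"x": 0, "y": 0, "z": 3, "spin": 0, "fingers": 1}, {"x": 0, "y": 0, "z": 3, "spin": 0, "fingers": 1}]}}

```text
clock: 8.43
eef_pos: [0.5692, -0.131, 0.0398]
tool_rot: [0.077, 0.997, -0.0, 0.002]
ft_force: [0.1, 0.9, 14.3]
grip_width: 0.0001
grasp_force: 7.4
```

The middle bolt gave way: it sank 6 mm at about 4 N, then bottomed out and the force rose to 14 N. I retract, go above its barrel and look.

Request:
{"api": "jog_arm", "payload": {"motion": [{"x": 0, "y": 0, "z": -30, "spin": 0, "fingers": 1}, {"x": 0, "y": 0, "z": -80, "spin": 0, "fingers": 0}, {"x": 55, "y": 0, "z": -100, "spin": 0, "fingers": 0}, {"x": 58, "y": 0, "z": -100, "spin": 0, "fingers": 0}, {"x": 58, "y": 0, "z": -100, "spin": 0, "fingers": 0}]}}

```text
clock: 9.05
eef_pos: [0.5091, -0.1217, 0.1364]
tool_rot: [0.077, 0.997, 0.0, -0.001]
ft_force: [-0.1, -0.8, 0.5]
grip_width: 0.0427
grasp_force: 0.0
```

```bash
python3 - <<'E'
from h import *
state();c=snap('wrist','w4')
im=c['pixels'];print(proj(c,[[.511,-.122,.042],[.566,-.131,.046]]))
m=(im.min(2)>185).astype(np.uint8);n,l,st,ce=cv2.connectedComponentsWithStats(m)
for i in range(1,n):
    if st[i,4]>300: print(st[i],ce[i])
rel([.511,-.122,.025],171)
E
```

```text
t 9.05 p [ 0.5091 -0.1217  0.1364] yaw 171.2 q [-0.234  0.349 -0.101  1.123 -0.    -0.08 ] F [-0.11 -0.84  0.47] w 0.0427 g 0.0
[[320.55452478 201.0499281 ]
 [319.96914779 274.86624511]]
[ 144  196   50   97 2260] [165.89336283 254.47212389]
[ 294  197   52  111 2841] [319.7124252  263.54593453]
[ 446  198   50   99 2154] [473.09795729 256.99582173]
t 9.10 p [ 0.5099 -0.1218  0.1363] yaw 171.2 q [-0.234  0.35  -0.1    1.123 -0.    -0.08 ] F [ 0.59 -0.53 -0.21] w 0.0424 g 0.0
shift mm [-1.400e+00 -1.000e-01  1.113e+02] spin 0.2
```

View pics/w4.png

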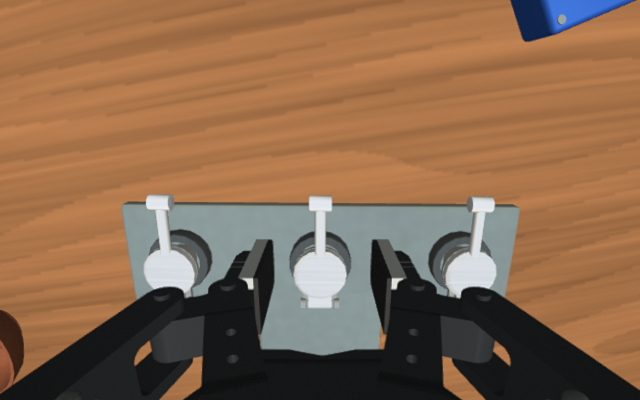

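The barrel is at (320,203), within 2 px of the prediction. I descend and close on its ends.

Request:
{"api": "jog_arm", "payload": {"motion": [{"x": -2, "y": 0, "z": 45, "spin": 0, "fingers": 0}, {"x": -2, "y": 0, "z": 85, "spin": 0, "fingers": 0}, {"x": -2, "y": 0, "z": 105, "spin": 0, "fingers": 0}, {"x": -2, "y": 0, "z": 112, "spin": 0, "fingers": 0}, {"x": -2, "y": 0, "z": 112, "spin": 0, "fingers": 0.3}, {"x": -2, "y": 0, "z": 112, "spin": 0, "fingers": 1}, {"x": -2, "y": 0, "z": 112, "spin": 0, "fingers": 1}, {"x": -2, "y": 0, "z": 112, "spin": 0, "fingers": 1}]}}

```text
clock: 10.1
eef_pos: [0.513, -0.1231, 0.0261]
tool_rot: [0.077, 0.997, -0.001, 0.001]
ft_force: [-0.4, -5.0, 0.3]
grip_width: 0.0143
grasp_force: 58.5
```

```bash
python3 - <<'E'
from h import *
state()
for th in np.radians([8,16,24,32,40,48,55,60]):
    a=th+np.arctan2(4,83);r=np.hypot(83,4);print('th %.0f fwd %.1f up %.1f'%(np.degrees(th),83-r*np.cos(a),r*np.sin(a)-4))
E
```

```text
t 10.10 p [ 0.513  -0.1231  0.0261] yaw 171.1 q [-0.235  0.473 -0.237  0.859 -0.001 -0.08 ] F [-0.36 -4.99  0.25] w 0.0143 g 58.5
th 8 fwd 1.4 up 11.5
th 16 fwd 4.3 up 22.7
th 24 fwd 8.8 up 33.4
th 32 fwd 14.7 up 43.4
th 40 fwd 22.0 up 52.4
th 48 fwd 30.4 up 60.4
th 55 fwd 38.7 up 66.3
th 60 fwd 45.0 up 69.9
```

Request:
{"api": "jog_arm", "payload": {"motion": [{"x": -1, "y": 0, "z": -11, "spin": 0, "fingers": 1}, {"x": -4, "y": 0, "z": -23, "spin": 0, "fingers": 1}, {"x": -9, "y": 0, "z": -33, "spin": 0, "fingers": 1}, {"x": -15, "y": 0, "z": -43, "spin": 0, "fingers": 1}, {"x": -22, "y": 0, "z": -52, "spin": 0, "fingers": 1}, {"x": -30, "y": 0, "z": -60, "spin": 0, "fingers": 1}, {"x": -39, "y": 0, "z": -66, "spin": 0, "fingers": 1}, {"x": -39, "y": 0, "z": -66, "spin": 0, "fingers": 1}]}}

```text
clock: 11.1
eef_pos: [0.5488, -0.1285, 0.0907]
tool_rot: [0.077, 0.997, -0.0, -0.002]
ft_force: [-2.8, -4.1, -3.7]
grip_width: 0.0141
grasp_force: 58.7
```

Request:
{"api": "jog_arm", "payload": {"motion": [{"x": 0, "y": 0, "z": 0, "spin": 0, "fingers": 1}, {"x": 0, "y": 0, "z": 0, "spin": 0, "fingers": 1}, {"x": 0, "y": 0, "z": 0, "spin": 0, "fingers": 1}, {"x": 0, "y": 0, "z": 0, "spin": 0, "fingers": 1}]}}

```text
clock: 11.6
eef_pos: [0.5483, -0.1284, 0.0902]
tool_rot: [0.077, 0.997, -0.0, -0.003]
ft_force: [-3.3, -4.4, -3.9]
grip_width: 0.0144
grasp_force: 58.7
```

```bash
python3 - <<'E'
from h import *
state();c=snap('wrist','w5');s=snap('scene')
b=cv2.resize(s['pixels'][170:300,240:440],None,fx=3,fy=3)
w=cv2.resize(c['pixels'][130:350,100:540],(600,300))
cv2.imwrite('pics/fin.png',np.vstack([b[:300],w])[:,:,::-1])
E
```

```text
t 11.60 p [ 0.5483 -0.1284  0.0902] yaw 171.1 q [-0.229  0.465 -0.052  1.059 -0.002 -0.074] F [-3.28 -4.39 -3.87] w 0.0144 g 58.7
```

View pics/fin.png

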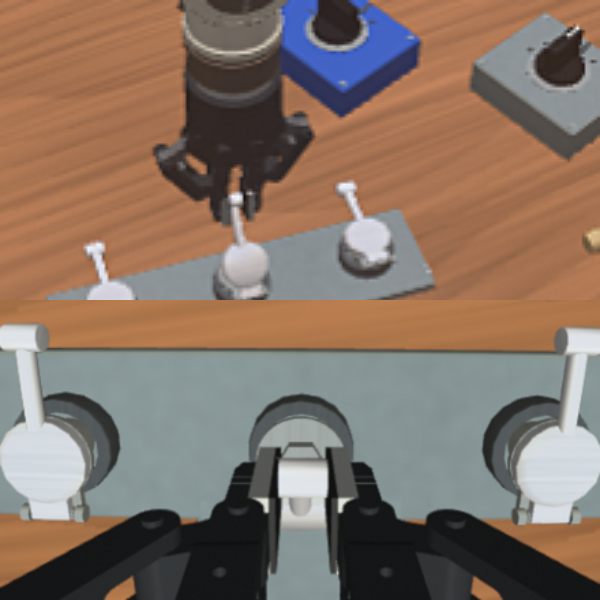

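The middle cap is lifted to about 52° with its barrel held between the pads at (300,475). Both side caps are shut and the selector is at the long mark.

```bash
python3 -c "
from workcell import bot
print(bot.job_done())"
```

```text
the job is handed in; nothing more can be done
None
```

I turned the selector to the long mark, found the loose bolt in the middle place, and handed the job in at about 11.6 s of the 59 s while holding its cap open at about 52°; no verdict was returned.

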